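# Put the microscope objectives into their canister bases

### The arm

A 6-joint arm with a two-finger parallel gripper is mounted at the origin on the work surface. World frame = base frame: x ahead of the robot, y to its left, z up, the work surface at z = 0. Lengths are in mm, angles in rad, forces in N, time in s.
With the tool pointing down it reaches from about 325 to 875 mm from the base axis. Payload 4.4 kg.
Tool frame: the origin (TCP) lies on the centre line of the jaws, within the pads' length; the fingertips stand 14 mm ahead of it and the grasp point (between the pads) lies 5 mm behind it (ctrl.tip_reach is the distance from the TCP to the fingertips, in mm); z points along the fingers, y is the line along which they close (so a half turn about z gives the same grasp; the last joint's range is limited). The gripper opens to 85 mm and grips with 20 to 120 N. Pads are 22 mm wide; open, the fingers measure 114 mm over their backs; the gripper's body (76 mm by 85 mm) begins 54 mm behind the grasp point. The pads swing forward as they close: fully open they stand 13 mm farther back than shut.
Start: joints at [-1.478, 0.207, 1.542, -0, 1.393, -0.15], TCP at [138.788, -558.001, 245.282] pointing down, gripper open.
Joint ranges: [-2.73, 2.73], [-0.86, 2.22], [0.23, 2.46], [-1.11, 4.25], [0.08, 2.63], [-2.82, 2.82]. Speed limits (rad/s): [2.79, 2.79, 3.14, 3.14, 3.14, 3.14].

### API

Orientations are given as a unit quaternion [x, y, z, w].
In Python, from cell import observe, snapshot, ctrl gives the robot as it stands.
- The arm moves only by the shell command python3 -m inch 'ROWS' [FORCE]. ROWS is JSON, a list of rows, each a list of 3 entries, a list of its own where there are three numbers: the shift along the tool's x, y, z in mm, then the turn about the tool's z in degrees, then the closure, from -1 (fully open) to 1 (shut). In form: [[[x, y, z], turn, gripper], ...]. A call has 1 to 12 rows; each row shifts and turns the commanded pose from where the row before left it, along the tool's axes as they then stand; what a row does not reach is not made up. A row lasts 1/10 s, in which the tool goes at most 50 mm and 8.59 degrees, less where a joint would pass 70% of its speed; a pose out of reach is approached as far as the arm can. A call is refused whole if a number of a shift passes 50 or a number of a turn 8.59, either way. A call with a gripper value outside its range is refused whole. The fingers move at their own pace and stop on an object; FORCE is the grip in N (left out, the last holds). Time passes only in rows, so rows that do not move let the fingers close. It gives the time, the measured TCP pose, the force, the opening and the grip force at its end, in the units of the state.
- observe(): the state, without advancing time (a new reading comes with each control period).
- snapshot(name): name is "scene" or "top" or "wrist"; returns a dict with "pixels" (400x640x3 uint8, blue, green, red), "fovy" (degrees; the focal length in pixels is half the picture's height over the tangent of half this angle, whatever the lens; pixels are square), "cx", "cy" (the principal point, pixels), "T" (4x4, takes a point from camera to world coordinates); the wrist camera has in their place "T_tool_cam" (4x4, takes a point from camera to tool coordinates, whose origin is the TCP and whose axes are the flange's). Camera axes: x right, y down, z forward; pixel columns grow to the right and rows downward; lengths in mm; the calibration is good to about 2 mm. The wrist camera is an equidistant fisheye: a pixel r from the principal point sees the ray r / f radians off the axis. A picture is of the moment at which its call begins: read the wrist's pose just before it. There is no depth.
- ctrl.sign_off(): hands the job in; it is judged then, once.
The state is a dict: "clock": time; "joints": joint angles; "qd": joint speeds; "tau": joint torques, N m; "position": TCP position; "tool_rot": TCP orientation; "force": force on the tool from outside, world axes, zero at the start; "wrist_torque": the same for the moment, N m; "gripper_width": opening from 0.0 (shut) to 1.0 (fully open); "grasp_force": force on a finger pad.
Only numpy, scipy, OpenCV 4.12 (cv2) and the standard library are available. Lean on these libraries where they do the work, as an engineer would, in place of code of your own. Each camera call takes 0.05 s, during which the arm holds its last target. There are 200 camera calls.

### The job

Put the four microscope objectives away: stand each one upright, lens up, fully down inside the canister base of its own colour. The blue one has been left in the green base by mistake, so that base has to be cleared before the green one can go in. Set them down gently, never dropping or tipping one, and leave the bases, the clear cover and the blower where they stand.

Things in the scene. Friction and masses are not known exactly. Their poses are not given: they have to be found in the camera images.
- obj_red_center (a point): Microscope objective with red ring, loose, about 190 g, standing lens up. Black round barrel 36 mm in diameter from 5 to 42 mm above the foot (grip here), red ring at its top edge, seen from above; then a bright narrower nose; 60 mm tall; foot: thread 25 mm in diameter. Point: centre, 30 mm above the foot; z up. It starts on the grey mat.
- obj_yellow_center (a point): Microscope objective with yellow ring, loose, about 190 g, standing lens up. Dark grey round barrel 34 mm in diameter from 5 to 44 mm above the foot (grip here), yellow ring at its top edge, seen from above; then a bright narrower nose; 62 mm tall; foot: thread 25 mm in diameter. Point: centre, 31 mm above the foot; z up. It starts on the grey mat.
- obj_green_center (a point): Microscope objective with green ring, loose, about 190 g, standing lens up. Black round barrel 32 mm in diameter from 5 to 48 mm above the foot (grip here), green ring at its top edge, seen from above; then a bright narrower nose; 66 mm tall; foot: thread 25 mm in diameter. Point: centre, 33 mm above the foot; z up. It starts on the grey mat.
- obj_blue_center (a point): Microscope objective with blue ring, loose, about 190 g, standing lens up. Dark grey round barrel 29 mm in diameter from 5 to 52 mm above the foot (grip here), blue ring at its top edge, seen from above; then a bright narrower nose; 70 mm tall; foot: thread 25 mm in diameter. Point: centre, 35 mm above the foot; z up. It starts in the green canister base.
- base_red: Red canister base: shallow round screw base, loose, red with a black disc 44 mm wide in the middle, 66 mm outside diameter, 56 mm inside, 10 mm high over all, inner floor 3 mm above its underside (rim 7 mm above the floor), about 140 g, lying open side up on the mat. Origin: centre of its underside; z up.
- base_yellow: Yellow canister base: shallow round screw base, loose, yellow with a black disc 44 mm wide in the middle, 66 mm outside diameter, 56 mm inside, 10 mm high over all, inner floor 3 mm above its underside (rim 7 mm above the floor), about 140 g, lying open side up on the mat. Origin: centre of its underside; z up.
- base_green: Green canister base: shallow round screw base, loose, green with a black disc 44 mm wide in the middle, 66 mm outside diameter, 56 mm inside, 10 mm high over all, inner floor 3 mm above its underside (rim 7 mm above the floor), about 140 g, lying open side up on the mat. Origin: centre of its underside; z up.
- base_blue: Blue canister base: shallow round screw base, loose, blue with a black disc 44 mm wide in the middle, 66 mm outside diameter, 56 mm inside, 10 mm high over all, inner floor 3 mm above its underside (rim 7 mm above the floor), about 140 g, lying open side up on the mat. Origin: centre of its underside; z up.
- cover_center (a point): Bystander: clear plastic canister cover standing mouth down, 59 mm in diameter, 83 mm tall, loose and light. The point is its centre, half-way up.
- blower_center (a point): Bystander: black rubber lens blower standing nozzle up, 54 mm in diameter at the bulb, 112 mm tall, loose. The point is its centre, half-way up.
There are look-alikes about, which are no part of the job. What is shaped like the part that bears obj_yellow_center but orange is not meant. Of the things that look like the base_red, take the one that is farthest from the robot's base at the start.

How it is judged:
By the outcome, as a careful person would: the job done as asked, in the order asked, and still so for the second after the job is handed in, with the robot touching nothing.
It also fails if it takes over 102 s, if anything falls off the work surface, if the arm or the gripper's body presses on something with over 40 N, if the wrist force passes 120 N, or if a joint passes its speed limit or range.

## Working session

There is one attempt and no reset: what is moved stays moved. The work goes in short steps, Python scripts to look and compute and a shell command to move; the robot and the scene stay as the last step left them, time stands still between calls to the robot, and variables do not carry over. Pictures are saved under pics/ and viewed, at most 14 in all, crops included, and the job is handed in when it is done.

```bash
ls; mkdir -p pics; python3 - <<'E'
from cell import observe,snapshot,ctrl
import cv2,numpy as np
s=observe();print(s['clock'],s['position'],s['tool_rot'],s['gripper_width'],ctrl.tip_reach)
for n in("top","scene"):
    p=snapshot(n);cv2.imwrite(f'pics/{n}0.png',p['pixels']);print(n,p['fovy'],p['cx'],p['cy']);print(np.round(p['T'],3).tolist())
E
```

```text
pics
0.0 [ 138.73362494 -557.26891476  244.10199981] [ 9.92577873e-01  1.21605188e-01  4.35747133e-05 -1.15840715e-03] 0.9979502229813023 14.0
top 57.944493386230825 312.5383960093262 198.2467609014101
[[-0.02, -0.983, 0.181, 356.531], [-1.0, 0.018, -0.015, 16.538], [0.012, -0.182, -0.983, 1092.495], [0.0, 0.0, 0.0, 1.0]]
scene 56.28043661181603 322.9895198676581 202.56831705943821
[[-0.708, 0.538, -0.458, 940.584], [0.707, 0.547, -0.448, 372.953], [0.009, -0.641, -0.768, 703.828], [0.0, 0.0, 0.0, 1.0]]
```

View pics/top0.png

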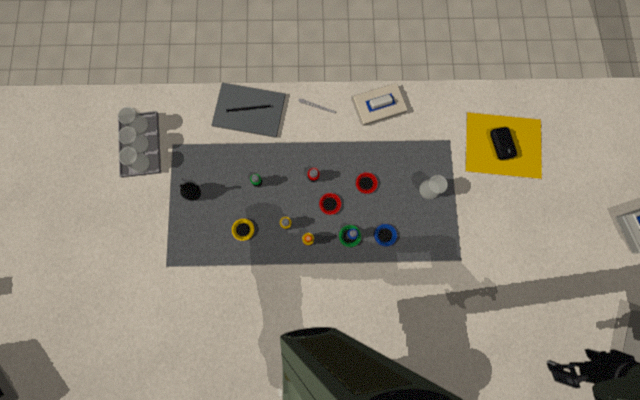

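View pics/scene0.png

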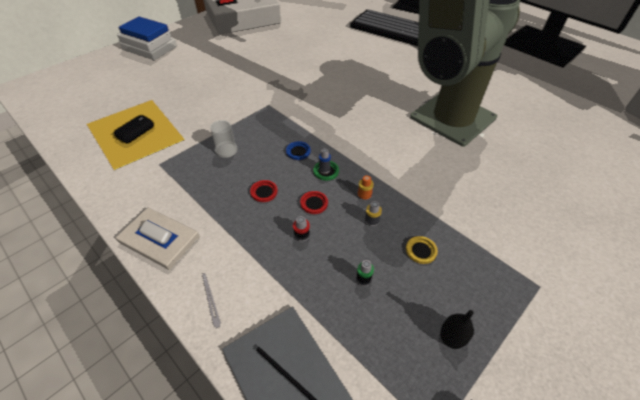

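```bash
cat > h.py <<'E'
import cv2,numpy as np
from scipy.spatial.transform import Rotation as R
from cell import observe,snapshot
HUE={'red':(173,6),'orange':(7,17),'yellow':(20,33),'green':(45,85),'blue':(100,125)}
def blobs(img,c,amin=6,smin=100,vmin=50):
    h=cv2.cvtColor(img,cv2.COLOR_BGR2HSV);H,S,V=cv2.split(h);a,b=HUE[c]
    m=((H>=a)|(H<=b)) if a>b else ((H>=a)&(H<=b))
    m=(m&(S>smin)&(V>vmin)).astype(np.uint8)
    n,l,st,ce=cv2.connectedComponentsWithStats(m)
    out=[]
    for i in range(1,n):
        if st[i,4]>=amin:
            pts=np.argwhere(l==i)[:,::-1].astype(np.float32)
            ctr=cv2.minEnclosingCircle(pts)
            x,y,w,hh,A=st[i]; out.append((np.round((x+(w-1)/2,y+(hh-1)/2),1),(w,hh),A,pts))
    return out
def ray(p,uv,pose=None):
    f=200/np.tan(np.radians(p['fovy'])/2); d=np.array([uv[0]-p['cx'],uv[1]-p['cy']])
    if 'T' in p: v=np.array([d[0]/f,d[1]/f,1]);T=p['T']
    else:
        r=np.hypot(*d)+1e-9;t=r/f; v=np.array([*(np.sin(t)*d/r),np.cos(t)])
        M=np.eye(4);M[:3,:3]=R.from_quat(pose[1]).as_matrix();M[:3,3]=pose[0];T=M@p['T_tool_cam']
    return T[:3,3],T[:3,:3]@v
def onz(p,uv,z,pose=None):
    o,v=ray(p,uv,pose); return (o+v*(z-o[2])/v[2])
E
python3 - <<'E'
from h import *
for n in("top","scene"):
    p=snapshot(n);im=p['pixels']
    for c in HUE:
        for ce,wh,A,_ in blobs(im,c):
            w=onz(p,ce,8); w2=onz(p,ce,45)
            if 330<w[0]<760 and abs(w[1])<520 and A<1500: print(n,c,ce,wh,A,'z8',np.round(w[:2]),'z45',np.round(w2[:2]),round(np.hypot(*w[:2])))
    if n=='top': cv2.imwrite('pics/topc.png',cv2.resize(im[160:260,170:460],None,fx=2.7,fy=2.7,interpolation=cv2.INTER_CUBIC))
E
```

```text
top red [313. 174.] (np.int32(13), np.int32(13)) 85 z8 [633.  -3.] z45 [623.  -2.] 633
top red [366.  182.5] (np.int32(23), np.int32(22)) 274 z8 [ 603. -166.] z45 [ 595. -160.] 625
top red [330.  203.5] (np.int32(23), np.int32(22)) 283 z8 [539. -53.] z45 [533. -51.] 542
top orange [308. 238.] (np.int32(7), np.int32(7)) 41 z8 [436.  16.] z45 [433.  16.] 436
top yellow [285. 222.] (np.int32(13), np.int32(13)) 88 z8 [485.  84.] z45 [481.  82.] 493
top yellow [242.5 229. ] (np.int32(24), np.int32(23)) 303 z8 [467. 212.] z45 [463. 205.] 512
top yellow [308. 238.] (np.int32(13), np.int32(13)) 79 z8 [436.  16.] z45 [433.  16.] 436
top green [255. 179.] (np.int32(11), np.int32(11)) 51 z8 [620. 176.] z45 [611. 170.] 644
top green [349.5 235.5] (np.int32(22), np.int32(22)) 214 z8 [ 441. -109.] z45 [ 438. -104.] 454
top blue [385. 235.] (np.int32(23), np.int32(23)) 265 z8 [ 440. -216.] z45 [ 438. -208.] 490
top blue [352. 234.] (np.int32(11), np.int32(11)) 54 z8 [ 445. -116.] z45 [ 442. -112.] 460
scene red [263.5 190.5] (np.int32(28), np.int32(22)) 363 z8 [ 604. -165.] z45 [ 622. -136.] 626
sc
[... 331 characters left out ...]
 139 z8 [431.  17.] z45 [458.  36.] 431
scene yellow [366.  184.5] (np.int32(15), np.int32(10)) 65 z8 [406.   1.] z45 [435.  21.] 406
scene yellow [373.5 211. ] (np.int32(16), np.int32(13)) 108 z8 [458.  70.] z45 [484.  86.] 464
scene yellow [421.  249.5] (np.int32(33), np.int32(28)) 511 z8 [467. 213.] z45 [492. 221.] 513
scene green [325.5 170. ] (np.int32(26), np.int32(19)) 195 z8 [ 443. -107.] z45 [469. -82.] 456
scene green [365. 271.] (np.int32(17), np.int32(13)) 83 z8 [595. 161.] z45 [614. 173.] 617
scene blue [298. 150.] (np.int32(25), np.int32(19)) 253 z8 [ 442. -214.] z45 [ 468. -183.] 491
scene blue [324.5 157.5] (np.int32(12), np.int32(8)) 51 z8 [ 411. -142.] z45 [ 439. -115.] 435
```

View pics/topc.png

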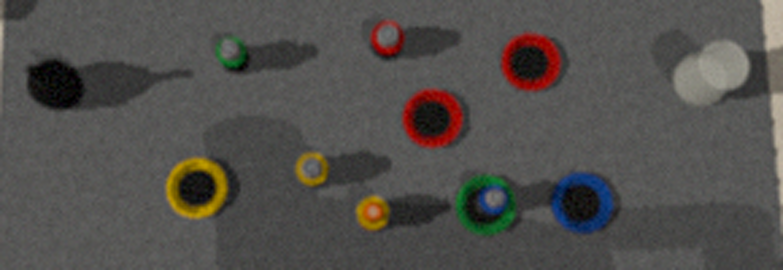

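Look-alikes: red bases at (366,182), 625 mm from the robot base, and (330,203), 542 mm, so I take the far one. Yellow-ringed parts at (285,222), with a grey barrel, and (308,238), which is orange and not meant. The crop confirms this. The blue objective sits at (352,234) inside the green base at (350,235). Now I move above blue.

```bash
python3 -m inch '[[[33,-30,0],0,-1],[[33,-30,0],0,-1],[[33,-30,0],0,-1],[[33,-30,0],0,-1],[[33,-30,0],0,-1],[[33,-30,0],0,-1],[[33,-30,0],0,-1],[[33,-30,0],0,-1],[[33,-30,0],0,-1],[[33,-30,0],0,-1],[[33,-30,0],0,-1],[[33,-30,0],0,-1]]' 60
cat > look.py <<'E'
import sys; from h import *
# usage: look.py name xcen ycen ; prints colour blobs at ring/base heights
s=observe();p=snapshot('wrist');pose=(s['position'],s['tool_rot'])
print(round(s['clock'],2),np.round(pose[0],1),np.round(R.from_quat(pose[1]).as_matrix()[:,:2].T,3).tolist(),'F',np.round(s['force'],1),'w',round(s['gripper_width'],3),'g',round(s['grasp_force'],1))
if sys.argv[1]!='-': cv2.imwrite(f'pics/{sys.argv[1]}.png',p['pixels'])
for c in HUE:
    for ce,wh,A,pts in blobs(p['pixels'],c,60):
        zs=[10,45,58]
        ws=[]
        for z in zs:
            q=np.array([onz(p,u,z,pose)[:2] for u in pts],np.float32); ctr,r=cv2.minEnclosingCircle(q); ws.append((*map(lambda v:round(float(v),1),ctr),round(r,1)))
        if np.hypot(ws[0][0],ws[0][1])<800: print(c,ce,A,dict(zip(zs,ws)))
E
python3 look.py w1
```

```text
clock: 1.4
position: [436.8, -111.3, 245.4]
tool_rot: [0.993, 0.122, 0.0, 0.0]
force: [0.3, -0.5, -0.8]
gripper_width: 0.995
grasp_force: 0.0
1.4 [ 436.8 -111.3  245.4] [[0.97, 0.241, 0.0], [0.241, -0.97, 0.0]] F [ 0.3 -0.5 -0.8] w 0.995 g 0.0
red [260.    3.5] 162 {10: (624.8, 3.8, 17.1), 45: (613.1, -5.7, 15.5), 58: (608.8, -9.2, 14.8)}
red [393.5  51. ] 1496 {10: (601.3, -166.1, 34.8), 45: (591.8, -159.2, 31.5), 58: (588.3, -156.7, 30.2)}
red [286.5  76. ] 1577 {10: (538.3, -51.5, 34.2), 45: (534.9, -55.6, 30.9), 58: (533.6, -57.2, 29.7)}
orange [216. 151.] 227 {10: (430.9, 17.1, 17.7), 45: (437.8, 6.4, 16.0), 58: (440.4, 2.4, 15.3)}
orange [199. 156.] 299 {10: (420.4, 33.7, 15.6), 45: (428.3, 21.3, 14.1), 58: (431.3, 16.7, 13.6)}
yellow [ 96.5 101.5] 928 {10: (464.9, 211.6, 37.0), 45: (468.6, 182.2, 33.5), 58: (469.9, 171.3, 32.2)}
yellow [161.5 103. ] 362 {10: (476.7, 100.5, 21.2), 45: (479.2, 81.7, 19.2), 58: (480.1, 74.8, 18.4)}
yellow [203. 155.] 387 {10: (423.1, 29.2, 20.5), 45: (430.8, 17.3, 18.5), 58: (433.6, 12.8, 17.8)}
green [124.    2.5] 84 {10: (611.5, 200.6, 16.6), 45: (601.1, 172.2, 15.0), 58: (597.2, 161.7, 14.4)}
green [313.5 167. ] 1358 {10: (439.4, -108.3, 34.0), 45: (445.5, -107.0, 30.7), 58: (447.8, -106.5, 29.5)}
blue [316. 173.] 356 {10: (433.5, -113.5, 17.7), 45: (440.2, -111.7, 16.0), 58: (442.7, -111.1, 15.4)}
blue [397.  187.5] 1391 {10: (440.3, -215.3, 34.9), 45: (446.3, -203.7, 31.6), 58: (448.6, -199.4, 30.3)}
```

View pics/w1.png

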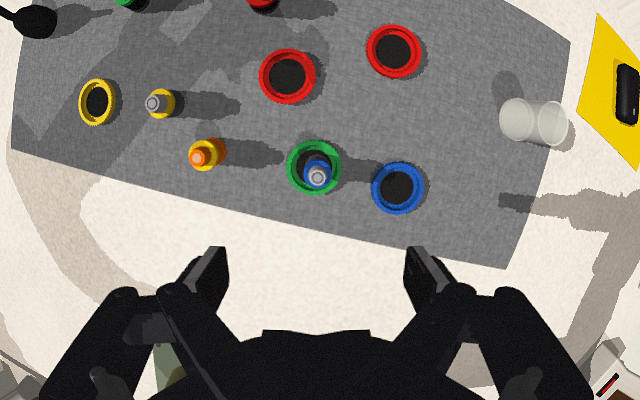

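The wrist picture agrees with the top view: blue objective nose at (316,173), green base at (313,167), blue base at (397,187). Now the descent.

```bash
python3 -m inch '[[[5,1,20],0,-1],[[0,0,35],0,-1],[[0,0,40],0,-1],[[0,0,40],0,-1],[[0,0,30],0,-1],[[0,0,20],0,-1],[[0,0,14],0,-1],[[0,0,6],0,-1],[[0,0,4],0,-1],[[0,0,0],0,-1],[[0,0,0],0,-1]]'; python3 look.py w2 | head -1
```

```text
clock: 2.55
position: [442.0, -113.2, 37.1]
tool_rot: [0.993, 0.122, 0.001, 0.0]
force: [0.5, 0.0, 1.0]
gripper_width: 1.0
grasp_force: 0.0
2.55 [ 442.  -113.2   37.1] [[0.97, 0.241, 0.001], [0.241, -0.97, 0.001]] F [0.5 0.  1. ] w 1.0 g 0.0
```

View pics/w2.png

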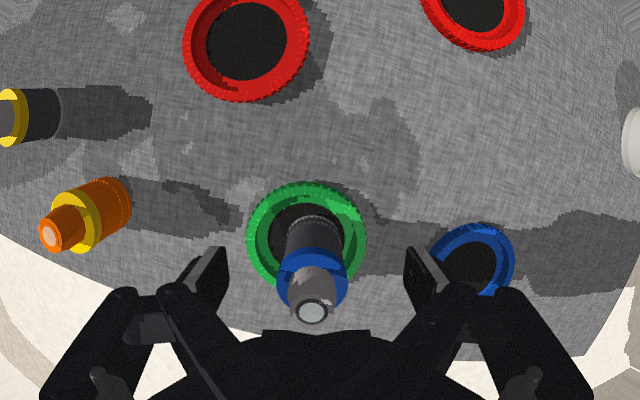

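```bash
python3 -m inch '[[[0,-1,0],0,0],[[0,0,0],0,0],[[0,0,0],0,0.2],[[0,0,0],0,0.4],[[0,0,0],0,1],[[0,0,0],0,1],[[0,0,0],0,1],[[0,0,0],0,1]]' 50
```

```text
clock: 3.4
position: [441.1, -111.8, 36.6]
tool_rot: [0.993, 0.122, 0.0, -0.0]
force: [-1.6, 1.9, 4.7]
gripper_width: 0.323
grasp_force: 49.1
```

```bash
python3 -m inch '[[[0,0,-5],0,1],[[0,0,-10],0,1],[[0,0,-15],0,1],[[0,0,-15],0,1],[[-4,15,0],0,1],[[-6,25,0],0,1],[[-7,25,0],0,1],[[-6,22,0],0,1],[[-3,13,0],0,1],[[0,0,0],0,1],[[0,0,0],0,1]]'; python3 look.py w3
```

```text
clock: 4.5
position: [439.6, -214.5, 81.1]
tool_rot: [0.993, 0.121, -0.0, -0.001]
force: [-0.0, 0.6, -2.2]
gripper_width: 0.325
grasp_force: 49.6
4.5 [ 439.6 -214.5   81.1] [[0.971, 0.241, -0.0], [0.241, -0.971, -0.001]] F [-0.   0.6 -2.2] w 0.325 g 49.6
red [134.   39.5] 3111 {10: (537.6, -52.1, 36.3), 45: (532.1, -77.6, 30.0), 58: (530.0, -87.1, 27.6)}
red [302.5   8. ] 879 {10: (578.6, -171.0, 25.1), 45: (565.9, -175.8, 20.7), 58: (561.1, -177.6, 19.1)}
orange [ 48.5 161. ] 1044 {10: (428.5, 26.5, 29.2), 45: (441.9, -12.7, 24.1), 58: (447.0, -27.3, 22.2)}
orange [ 15.5 168.5] 659 {10: (408.0, 82.2, 30.1), 45: (425.0, 33.3, 24.8), 58: (431.4, 15.1, 22.9)}
yellow [ 1.5 96.5] 78 {10: (477.0, 118.8, 14.8), 45: (482.0, 63.4, 12.3), 58: (483.8, 42.8, 11.3)}
yellow [ 27. 166.] 603 {10: (415.7, 60.7, 25.6), 45: (431.5, 15.5, 21.1), 58: (437.3, -1.3, 19.4)}
green [174.  178.5] 3777 {10: (439.4, -108.5, 35.4), 45: (451.0, -124.2, 29.3), 58: (455.3, -130.0, 27.0)}
blue [317.  201.5] 3094 {10: (439.9, -215.4, 34.3), 45: (451.4, -212.4, 28.3), 58: (455.6, -211.3, 26.1)}
blue [315.5 275.5] 1918 {10: (388.5, -227.4, 29.7), 45: (409.0, -222.3, 24.5), 58: (416.6, -220.5, 22.6)}
```

View pics/w3.png

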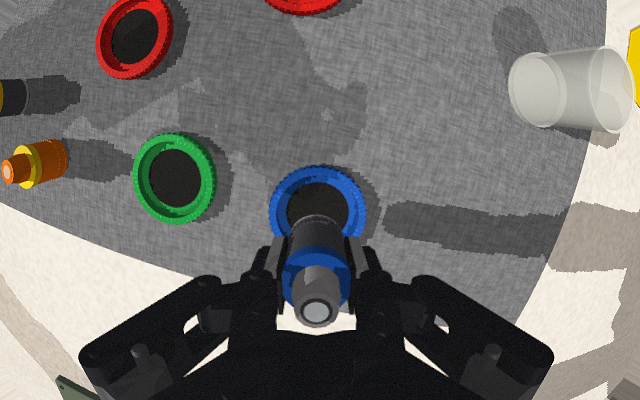

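Blue is held upright at (316,275) over the blue base at (317,201). The green base is empty and has not moved.

```bash
python3 -m inch '[[[0,0,15],0,1],[[0,0,13],0,1],[[0,0,8],0,1],[[0,0,4],0,1],[[0,0,2],0,1],[[0,0,1],0,1],[[0,0,0],0,1],[[0,0,0],0,1]]';python3 -m inch '[[[0,0,1],0,1],[[0,0,0],0,1],[[0,0,0],0,1]]'
```

```text
clock: 5.35
position: [440.3, -215.5, 38.7]
tool_rot: [0.993, 0.122, 0.0, 0.0]
force: [-0.6, 0.1, -1.3]
gripper_width: 0.326
grasp_force: 49.6
clock: 5.65
position: [439.9, -215.2, 37.4]
tool_rot: [0.993, 0.122, 0.0, 0.0]
force: [0.1, 0.0, -2.6]
gripper_width: 0.322
grasp_force: 49.6
```

```bash
python3 -m inch '[[[0,0,0.5],0,1],[[0,0,0],0,1],[[0,0,0],0,1]]';python3 -m inch '[[[0,0,0.5],0,1],[[0,0,0],0,1],[[0,0,0],0,1]]'
```

```text
clock: 5.95
position: [439.9, -215.2, 36.8]
tool_rot: [0.993, 0.122, -0.0, -0.0]
force: [0.0, -0.4, -1.1]
gripper_width: 0.323
grasp_force: 49.6
clock: 6.25
position: [440.0, -215.2, 36.6]
tool_rot: [0.993, 0.122, 0.0, 0.0]
force: [-1.2, 1.8, 3.1]
gripper_width: 0.327
grasp_force: 49.6
```

```bash
python3 -m inch '[[[0,0,0],0,0.2],[[0,0,0],0,0],[[0,0,0],0,-0.5],[[0,0,0],0,-1],[[0,0,0],0,-1],[[0,0,-15],0,-1],[[0,0,-30],0,-1],[[0,0,-40],0,-1],[[0,0,-45],0,-1],[[0,0,-20],0,-1]]'; python3 -m inch '[[[15,-23,0],0,-1],[[25,-33,0],0,-1],[[25,-33,0],0,-1],[[25,-33,0],0,-1],[[25,-33,0],0,-1],[[25,-33,0],0,-1],[[25,-33,0],0,-1],[[25,-33,0],0,-1],[[25,-33,0],0,-1],[[22,-33,0],0,-1],[[12,-13,0],0,-1],[[0,0,0],0,-1]]'; python3 look.py w4
```

```text
clock: 7.25
position: [442.0, -216.6, 190.9]
tool_rot: [0.993, 0.122, 0.003, 0.003]
force: [-0.0, 0.4, 0.7]
gripper_width: 0.998
grasp_force: 0.0
clock: 8.45
position: [601.7, 170.6, 186.0]
tool_rot: [0.992, 0.123, 0.0, -0.0]
force: [-1.0, -0.5, 0.7]
gripper_width: 1.001
grasp_force: 0.0
8.45 [601.7 170.6 186. ] [[0.97, 0.245, 0.0], [0.245, -0.97, -0.0]] F [-1.  -0.5  0.7] w 1.001 g 0.0
red [483.  208.5] 483 {10: (619.4, -23.4, 22.9), 45: (625.0, 0.8, 20.3), 58: (627.0, 9.7, 19.3)}
red [551.5 242.5] 891 {10: (601.5, -163.5, 38.6), 45: (609.1, -123.3, 34.1), 58: (611.9, -108.4, 32.5)}
red [474.5 271.5] 932 {10: (538.4, -50.2, 37.2), 45: (553.2, -23.0, 32.9), 58: (558.7, -12.9, 31.3)}
orange [395. 333.] 222 {10: (433.7, 21.1, 16.5), 45: (460.5, 40.1, 14.6), 58: (470.5, 47.2, 13.9)}
yellow [253.5 282.5] 1455 {10: (465.6, 212.6, 36.3), 45: (488.7, 209.7, 32.1), 58: (497.3, 208.6, 30.6)}
yellow [366.5 313.5] 408 {10: (456.0, 70.3, 22.2), 45: (480.3, 83.7, 19.6), 58: (489.3, 88.7, 18.7)}
green [318.  181.5] 565 {10: (601.5, 168.2, 19.4), 45: (609.1, 170.3, 17.2), 58: (611.9, 171.1, 16.4)}
green [469. 349.] 180 {10: (418.9, -110.5, 22.8), 45: (447.4, -76.4, 20.2), 58: (458.0, -63.7, 19.2)}
```

View pics/w4.png

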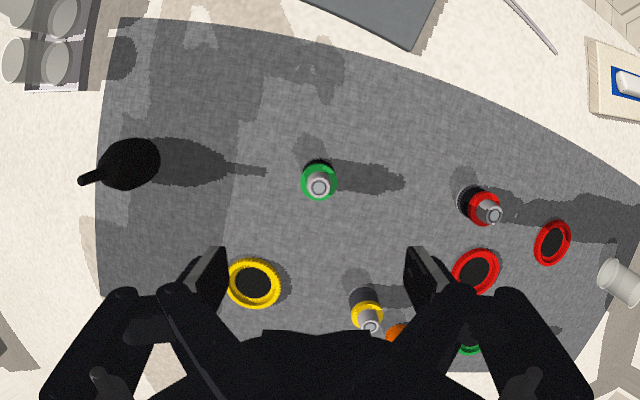

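The green objective stands at (318,182), and nothing is near it.

```bash
python3 -m inch '[[[8,2,20],0,-1],[[0,0,35],0,-1],[[0,0,40],0,-1],[[0,0,30],0,-1],[[0,0,16],0,-1],[[0,0,8],0,-1],[[0,0,4],0,-1],[[0,0,0],0,-1],[[0,0,0],0,-0.3],[[0,0,0],0,-0.1],[[0,0,0],0,0]]'; python3 -m inch '[[[0,0,0],0,0.1],[[0,0,0],0,0.2],[[0,0,0],0,0.3],[[0,0,0],0,1],[[0,0,0],0,1],[[0,0,0],0,1]]' 50; python3 look.py w5|grep -v zz
```

```text
clock: 9.6
position: [610.2, 168.3, 34.4]
tool_rot: [0.993, 0.122, 0.001, -0.0]
force: [-0.0, -0.4, 0.4]
gripper_width: 0.517
grasp_force: 0.0
clock: 10.2
position: [609.6, 168.6, 33.8]
tool_rot: [0.993, 0.122, 0.0, -0.0]
force: [-1.5, 3.7, 6.0]
gripper_width: 0.357
grasp_force: 49.1
10.2 [609.6 168.6  33.8] [[0.97, 0.241, 0.001], [0.241, -0.97, -0.001]] F [-1.5  3.7  6. ] w 0.357 g 49.1
red [577.5 288. ] 967 {10: (611.6, -50.4, 28.8), 45: (626.2, 3.3, 22.2), 58: (631.6, 23.3, 19.8)}
red [621.5 302.5] 1033 {10: (602.2, -161.8, 43.8), 45: (619.0, -82.7, 33.8), 58: (625.2, -53.2, 30.1)}
red [548.5 345.5] 627 {10: (547.0, -53.5, 39.3), 45: (576.4, 1.0, 30.3), 58: (587.3, 21.2, 27.0)}
yellow [196.5 367.5] 220 {10: (483.1, 230.0, 26.8), 45: (527.0, 219.7, 20.7), 58: (543.4, 215.9, 18.4)}
green [316. 271.] 2105 {10: (588.9, 163.4, 23.7), 45: (608.7, 168.3, 18.3), 58: (616.1, 170.1, 16.3)}
blue [578. 393.] 219 {10: (458.7, -211.3, 39.8), 45: (508.2, -120.8, 30.7), 58: (526.6, -87.2, 27.3)}
```

```bash
python3 -m inch '[[[0,0,-6],0,1],[[0,0,-15],0,1],[[0,0,-30],0,1],[[0,0,-35],0,1],[[0,0,-14],0,1]]'; python3 -m inch '[[[-15,15,0],0,1],[[-25,25,0],0,1],[[-30,29,0],0,1],[[-30,29,0],0,1],[[-30,29,0],0,1],[[-30,29,0],0,1],[[-30,29,0],0,1],[[-22,22,0],0,1],[[-14,14,0],0,1],[[-6,6,0],0,1],[[0,0,0],0,1]]'; python3 look.py w5
```

```text
clock: 10.75
position: [612.0, 168.0, 137.8]
tool_rot: [0.993, 0.122, 0.004, 0.0]
force: [0.3, 0.5, -1.4]
gripper_width: 0.361
grasp_force: 49.7
clock: 11.85
position: [438.6, -108.8, 133.2]
tool_rot: [0.993, 0.121, -0.0, -0.0]
force: [-0.6, 0.7, -2.4]
gripper_width: 0.356
grasp_force: 49.8
11.85 [ 438.6 -108.8  133.2] [[0.971, 0.239, -0.0], [0.239, -0.971, -0.0]] F [-0.6  0.7 -2.4] w 0.356 g 49.8
red [425.5  34. ] 2572 {10: (601.4, -165.2, 35.3), 45: (588.0, -155.2, 30.4), 58: (583.0, -151.4, 28.6)}
red [276.5  62.5] 3163 {10: (538.3, -51.4, 34.3), 45: (533.7, -57.1, 29.6), 58: (531.9, -59.3, 27.8)}
orange [176.  171.5] 615 {10: (429.9, 19.1, 19.8), 45: (440.3, 3.6, 17.0), 58: (444.1, -2.1, 16.0)}
orange [151.5 181.5] 680 {10: (414.3, 41.8, 19.1), 45: (426.8, 23.1, 16.5), 58: (431.5, 16.2, 15.5)}
yellow [ 41.  106.5] 1274 {10: (464.3, 210.7, 38.5), 45: (469.9, 168.7, 33.2), 58: (472.0, 153.0, 31.2)}
yellow [104.5 106.5] 638 {10: (475.1, 109.3, 22.7), 45: (479.2, 81.3, 19.5), 58: (480.8, 70.9, 18.4)}
yellow [159.  178.5] 713 {10: (419.1, 34.4, 21.9), 45: (431.0, 16.8, 18.9), 58: (435.4, 10.2, 17.8)}
green [315.5 188.5] 2338 {10: (439.3, -108.3, 34.1), 45: (448.4, -106.1, 29.4), 58: (451.7, -105.3, 27.6)}
green [316. 271.] 2091 {10: (361.7, -127.7, 38.9), 45: (381.5, -122.8, 33.5), 58: (388.9, -121.0, 31.5)}
blue [429.5 220. ] 2465 {10: (437.1, -219.7, 41.3), 45: (446.5, -202.1, 35.5), 58: (449.9, -195.5, 33.4)}
```

View pics/w5.png

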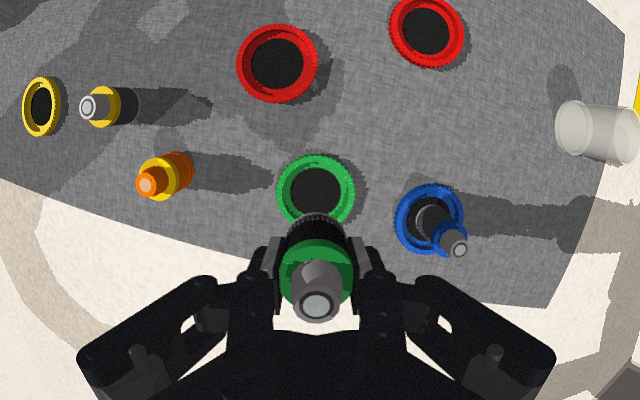

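Green hangs upright at (316,271) over its empty base (316,188). Blue stands in the blue base at (429,220).

```bash
python3 -m inch '[[[0.7,-0.3,15],0,1],[[0,0,30],0,1],[[0,0,25],0,1],[[0,0,13],0,1],[[0,0,6],0,1],[[0,0,3],0,1],[[0,0,2],0,1],[[0,0,0],0,1],[[0,0,0],0,1]]';python3 -m inch '[[[0,0,0.5],0,1],[[0,0,0],0,1],[[0,0,0],0,1]]'; python3 -m inch '[[[0,0,0.5],0,1],[[0,0,0],0,1],[[0,0,0],0,1]]'
```

```text
clock: 12.8
position: [440.4, -108.0, 40.0]
tool_rot: [0.993, 0.122, 0.001, 0.0]
force: [-1.1, 0.5, -2.6]
gripper_width: 0.359
grasp_force: 49.8
clock: 13.1
position: [439.8, -107.9, 39.0]
tool_rot: [0.993, 0.122, 0.0, 0.0]
force: [0.3, 0.5, -1.6]
gripper_width: 0.357
grasp_force: 49.8
clock: 13.4
position: [439.6, -107.7, 38.2]
tool_rot: [0.993, 0.122, -0.0, -0.0]
force: [0.4, 0.2, -2.6]
gripper_width: 0.36
grasp_force: 49.8
```

```bash
for i in 1; do python3 -m inch '[[[0,0,0.5],0,1],[[0,0,0],0,1],[[0,0,0.4],0,1],[[0,0,0],0,1],[[0,0,0],0,1]]'; done; python3 -m inch '[[[0,0,0.4],0,1],[[0,0,0],0,1],[[0,0,0],0,1]]'
```

```text
clock: 13.9
position: [439.7, -107.7, 37.3]
tool_rot: [0.993, 0.122, -0.0, -0.0]
force: [0.7, -1.2, -2.8]
gripper_width: 0.358
grasp_force: 49.8
clock: 14.2
position: [439.7, -107.7, 37.0]
tool_rot: [0.993, 0.122, -0.0, -0.0]
force: [0.6, 0.1, -1.7]
gripper_width: 0.36
grasp_force: 49.8
```

```bash
python3 -m inch '[[[0,0,0.5],0,1],[[0,0,0],0,1],[[0,0,0],0,1]]'; python3 -m inch '[[[0,0,0.3],0,1],[[0,0,0],0,1],[[0,0,0],0,1]]'
```

```text
clock: 14.5
position: [439.8, -107.8, 36.8]
tool_rot: [0.993, 0.122, 0.0, 0.0]
force: [-1.3, 1.1, 3.7]
gripper_width: 0.36
grasp_force: 50.0
clock: 14.8
position: [439.8, -107.8, 36.8]
tool_rot: [0.993, 0.122, 0.0, 0.0]
force: [-3.2, 1.1, 5.8]
gripper_width: 0.361
grasp_force: 50.3
```

```bash
python3 -m inch '[[[0,0,-0.5],0,0.2],[[0,0,0],0,0],[[0,0,0],0,-0.5],[[0,0,0],0,-1],[[0,0,0],0,-1],[[0,0,-15],0,-1],[[0,0,-30],0,-1],[[0,0,-40],0,-1],[[0,0,-35],0,-1],[[0,0,-10],0,-1]]'; python3 -m inch '[[[8,-15,0],0,-1],[[13,-28,0],0,-1],[[15,-32,0],0,-1],[[15,-32,0],0,-1],[[15,-32,0],0,-1],[[10,-24,0],0,-1],[[5,-12,0],0,-1],[[0,0,0],0,-1],[[0,0,0],0,-1]]'; python3 look.py w6 | egrep 'F|yell|oran|green|blue'
```

```text
clock: 15.8
position: [442.4, -108.9, 171.0]
tool_rot: [0.993, 0.122, 0.004, 0.002]
force: [0.3, -1.6, -0.1]
gripper_width: 1.0
grasp_force: 0.0
clock: 16.7
position: [475.7, 81.0, 166.2]
tool_rot: [0.993, 0.122, -0.001, 0.0]
force: [0.3, -0.3, 0.1]
gripper_width: 1.001
grasp_force: 0.0
16.7 [475.7  81.  166.2] [[0.97, 0.242, -0.001], [0.242, -0.97, 0.0]] F [ 0.3 -0.3  0.1] w 1.001 g 0.0
orange [366.5 239.5] 451 {10: (430.2, 17.0, 18.8), 45: (443.9, 26.8, 16.5), 58: (449.0, 30.5, 15.7)}
orange [373.5 263. ] 498 {10: (408.9, 2.6, 17.8), 45: (425.2, 14.3, 15.6), 58: (431.3, 18.6, 14.8)}
yellow [186. 165.] 2089 {10: (465.0, 212.4, 35.3), 45: (474.4, 198.3, 31.0), 58: (477.9, 193.1, 29.4)}
yellow [314.5 190. ] 774 {10: (470.8, 80.4, 21.0), 45: (479.5, 82.5, 18.4), 58: (482.7, 83.3, 17.5)}
yellow [371.  256.5] 562 {10: (416.0, 6.8, 21.5), 45: (431.4, 17.9, 18.9), 58: (437.1, 22.0, 17.9)}
green [472. 257.] 1437 {10: (435.4, -116.1, 46.4), 45: (448.5, -89.9, 40.8), 58: (453.3, -80.2, 38.6)}
blue [531.5 267. ] 804 {10: (439.9, -213.3, 37.8), 45: (452.4, -175.2, 33.2), 58: (457.0, -161.0, 31.5)}
blue [553. 284.] 221 {10: (422.6, -271.4, 21.8), 45: (437.2, -226.2, 19.1), 58: (442.6, -209.4, 18.1)}
```

View pics/w6.png

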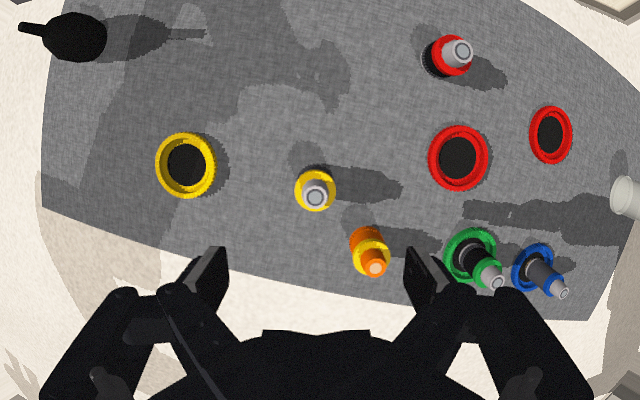

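Yellow stands at (315,190), the orange look-alike at (371,256). Green is seated in the green base at (472,257). Now I grasp yellow.

```bash
python3 -m inch '[[[4,-0.5,20],0,-1],[[0,0,35],0,-1],[[0,0,35],0,-1],[[0,0,22],0,-1],[[0,0,12],0,-1],[[0,0,6],0,-1],[[0,0,2],0,-1],[[0,0,0],0,-1],[[0,0,0],0,-0.3],[[0,0,0],0,-0.1],[[0,0,0],0,0]]'; python3 -m inch '[[[0,0,0],0,0.1],[[0,0,0],0,0.2],[[0,0,0],0,0.3],[[0,0,0],0,1],[[0,0,0],0,1],[[0,0,0],0,1]]' 50
```

```text
clock: 17.85
position: [480.4, 83.1, 35.4]
tool_rot: [0.993, 0.122, 0.001, 0.0]
force: [-0.5, -0.0, -0.3]
gripper_width: 0.521
grasp_force: 0.0
clock: 18.45
position: [480.3, 83.0, 35.2]
tool_rot: [0.993, 0.122, 0.0, 0.0]
force: [-1.8, -1.0, 5.4]
gripper_width: 0.383
grasp_force: 49.4
```

```bash
python3 -m inch '[[[0,0,-6],0,1],[[0,0,-15],0,1],[[0,0,-20],0,1],[[0,0,-9],0,1],[[2,-15,0],0,1],[[3,-25,0],0,1],[[4,-30,0],0,1],[[4,-30,0],0,1],[[2,-20,0],0,1],[[1,-9,0],0,1],[[0,0,0],0,1],[[0,0,0],0,1]]'; python3 look.py - | egrep 'F|yell'; python3 -m inch '[[[0,0,15],0,1],[[0,0,15],0,1],[[0,0,8],0,1],[[0,0,4],0,1],[[0,0,1],0,1],[[0,0,0],0,1],[[0,0,0],0,1]]'
```

```text
clock: 19.65
position: [464.0, 211.5, 84.4]
tool_rot: [0.993, 0.122, -0.0, 0.0]
force: [0.2, 0.3, -1.2]
gripper_width: 0.38
grasp_force: 50.0
19.65 [464.  211.5  84.4] [[0.97, 0.241, -0.001], [0.241, -0.97, 0.001]] F [ 0.2  0.3 -1.2] w 0.38 g 50.0
yellow [314.  201.5] 3136 {10: (464.6, 213.1, 34.6), 45: (475.9, 215.6, 28.6), 58: (480.0, 216.6, 26.4)}
yellow [315.5 268. ] 2263 {10: (417.1, 199.5, 32.2), 45: (436.5, 204.4, 26.6), 58: (443.7, 206.2, 24.6)}
yellow [530.5 312. ] 546 {10: (410.6, -23.2, 25.3), 45: (431.1, 20.0, 21.0), 58: (438.8, 36.0, 19.3)}
clock: 20.4
position: [464.9, 212.2, 42.3]
tool_rot: [0.993, 0.122, 0.001, -0.0]
force: [0.2, 0.0, -1.8]
gripper_width: 0.382
grasp_force: 50.0
```

```bash
python3 -m inch '[[[0,0,1.5],0,1],[[0,0,0],0,1],[[0,0,0.5],0,1],[[0,0,0],0,1],[[0,0,0],0,1]]'; python3 -m inch '[[[0,0,0.5],0,1],[[0,0,0],0,1],[[0,0,0.5],0,1],[[0,0,0],0,1],[[0,0,0],0,1]]'
```

```text
clock: 20.9
position: [464.2, 212.2, 39.7]
tool_rot: [0.993, 0.122, 0.0, 0.0]
force: [-1.1, 0.2, -2.2]
gripper_width: 0.378
grasp_force: 50.0
clock: 21.4
position: [464.2, 212.1, 38.7]
tool_rot: [0.993, 0.122, -0.0, 0.0]
force: [-0.3, -0.2, -1.0]
gripper_width: 0.378
grasp_force: 50.0
```

```bash
python3 -m inch '[[[0,0,0.5],0,1],[[0,0,0],0,1],[[0,0,0],0,1]]'; python3 -m inch '[[[0,0,0.4],0,1],[[0,0,0],0,1],[[0,0,0],0,1]]'
```

```text
clock: 21.7
position: [464.3, 212.2, 38.2]
tool_rot: [0.993, 0.122, 0.0, -0.0]
force: [0.3, -0.3, -1.0]
gripper_width: 0.381
grasp_force: 50.0
clock: 22.0
position: [464.3, 212.2, 38.2]
tool_rot: [0.993, 0.122, 0.0, 0.0]
force: [-1.7, -1.3, 3.2]
gripper_width: 0.381
grasp_force: 50.1
```

```bash
python3 -m inch '[[[0,0,-0.5],0,0.1],[[0,0,0],0,-0.1],[[0,0,0],0,-0.5],[[0,0,0],0,-1],[[0,0,0],0,-1],[[0,0,-15],0,-1],[[0,0,-30],0,-1],[[0,0,-40],0,-1],[[0,0,-35],0,-1],[[0,0,-10],0,-1]]'; python3 -m inch '[[[6,15,0],0,-1],[[11,28,0],0,-1],[[14,35,0],0,-1],[[14,35,0],0,-1],[[14,35,0],0,-1],[[14,35,0],0,-1],[[12,30,0],0,-1],[[8,21,0],0,-1],[[4,11,0],0,-1],[[0,0,0],0,-1],[[0,0,0],0,-1]]'; python3 look.py w7
```

```text
clock: 23.0
position: [467.1, 212.9, 172.9]
tool_rot: [0.993, 0.122, 0.004, -0.001]
force: [0.1, 0.4, 0.6]
gripper_width: 1.0
grasp_force: 0.0
clock: 24.1
position: [616.3, -1.9, 166.8]
tool_rot: [0.993, 0.122, -0.001, -0.001]
force: [-0.3, -0.8, -0.5]
gripper_width: 0.999
grasp_force: 0.0
24.1 [616.3  -1.9 166.8] [[0.97, 0.241, -0.003], [0.241, -0.97, -0.002]] F [-0.3 -0.8 -0.5] w 0.999 g 0.0
red [318.5 184.5] 846 {10: (617.1, -4.3, 21.8), 45: (625.1, -2.0, 19.1), 58: (628.1, -1.2, 18.1)}
red [458.5 233.5] 1704 {10: (601.3, -164.8, 36.5), 45: (611.3, -142.9, 32.0), 58: (615.0, -134.7, 30.3)}
red [344. 265.] 1920 {10: (538.4, -51.2, 35.6), 45: (556.1, -43.2, 31.3), 58: (562.6, -40.2, 29.6)}
orange [260.5 328. ] 378 {10: (427.8, 21.4, 23.3), 45: (459.0, 20.5, 20.5), 58: (470.6, 20.2, 19.4)}
yellow [115. 264.] 1219 {10: (453.3, 218.0, 51.8), 45: (481.4, 193.1, 45.5), 58: (491.8, 183.8, 43.1)}
green [368. 330.] 442 {10: (452.1, -108.3, 32.8), 45: (480.4, -93.3, 28.8), 58: (490.8, -87.7, 27.3)}
blue [453.5 368.5] 104 {10: (405.0, -262.2, 19.3), 45: (439.0, -228.4, 16.9), 58: (451.6, -215.8, 16.1)}
```

View pics/w7.png

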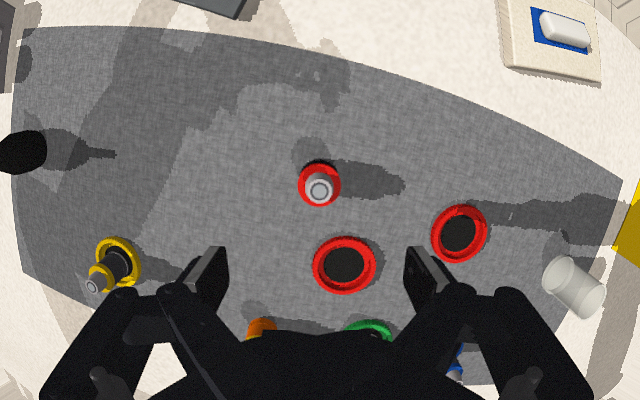

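The red objective stands at (318,184), yellow is in its base at (115,264), and the far red base is at (458,233).

```bash
python3 -m inch '[[[8.5,2,20],0,-1],[[0,0,35],0,-1],[[0,0,35],0,-1],[[0,0,22],0,-1],[[0,0,12],0,-1],[[0,0,6],0,-1],[[0,0,2],0,-1],[[0,0,0],0,-1],[[0,0,0],0,-0.3],[[0,0,0],0,-0.1],[[0,0,0],0,0]]'; python3 -m inch '[[[0,0,0],0,0.1],[[0,0,0],0,0.2],[[0,0,0],0,0.3],[[0,0,0],0,1],[[0,0,0],0,1],[[0,0,0],0,1]]' 50
```

```text
clock: 25.25
position: [626.8, -2.3, 37.2]
tool_rot: [0.993, 0.122, 0.001, 0.0]
force: [0.9, -0.5, -0.6]
gripper_width: 0.519
grasp_force: 0.0
clock: 25.85
position: [626.4, -2.0, 36.9]
tool_rot: [0.993, 0.122, 0.0, 0.0]
force: [-1.3, 0.5, 6.2]
gripper_width: 0.402
grasp_force: 49.4
```

```bash
python3 -m inch '[[[0,0,-6],0,1],[[0,0,-15],0,1],[[0,0,-20],0,1],[[0,0,-9],0,1],[[-6,15,0],0,1],[[-11,25,0],0,1],[[-13,31,0],0,1],[[-13,31,0],0,1],[[-11,27,0],0,1],[[-7,16,0],0,1],[[-3,7,0],0,1],[[0,0,0],0,1]]'; python3 -m inch '[[[0,0,0],0,1],[[0,0,0],0,1]]'; python3 look.py w8
```

```text
clock: 27.05
position: [600.3, -165.9, 85.9]
tool_rot: [0.993, 0.121, -0.0, -0.0]
force: [0.7, 0.8, -2.5]
gripper_width: 0.407
grasp_force: 50.1
clock: 27.25
position: [600.9, -163.6, 86.1]
tool_rot: [0.992, 0.122, -0.0, -0.0]
force: [-0.6, 0.5, -3.3]
gripper_width: 0.396
grasp_force: 50.1
27.25 [ 600.9 -163.6   86.1] [[0.97, 0.243, -0.0], [0.243, -0.97, -0.001]] F [-0.6  0.5 -3.3] w 0.396 g 50.1
red [319.  203.5] 3010 {10: (601.5, -165.6, 34.6), 45: (612.7, -162.5, 28.7), 58: (616.8, -161.3, 26.5)}
red [164.  248.5] 2855 {10: (538.7, -51.9, 36.5), 45: (560.5, -68.2, 30.3), 58: (568.7, -74.2, 28.0)}
red [315.5 266. ] 2337 {10: (554.8, -175.3, 32.9), 45: (573.9, -170.5, 27.3), 58: (581.0, -168.7, 25.2)}
orange [ 99.  320.5] 635 {10: (427.8, 29.7, 32.7), 45: (468.5, -0.5, 27.2), 58: (483.7, -11.7, 25.1)}
orange [ 80. 345.] 237 {10: (363.7, 66.2, 32.7), 45: (415.4, 29.8, 27.1), 58: (434.5, 16.3, 25.1)}
yellow [  4.5 242. ] 285 {10: (464.6, 192.2, 33.6), 45: (499.0, 134.4, 27.9), 58: (511.8, 112.9, 25.7)}
yellow [ 85.5 332. ] 241 {10: (389.8, 52.8, 25.4), 45: (437.0, 18.7, 21.1), 58: (454.6, 6.1, 19.5)}
```

View pics/w8.png

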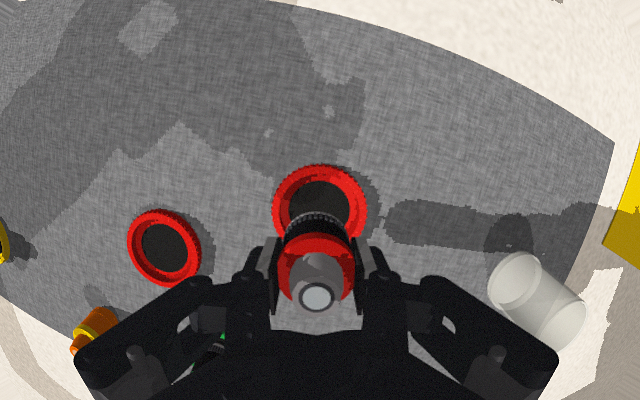

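Red is upright at (316,266) over the far red base (319,203), and the cover is well clear.

```bash
python3 -m inch '[[[0,1,15],0,1],[[0,0,15],0,1],[[0,0,7],0,1],[[0,0,4],0,1],[[0,0,2],0,1],[[0,0,0],0,1],[[0,0,0],0,1]]'; python3 -m inch '[[[0,0,0.5],0,1],[[0,0,0],0,1],[[0,0,0.5],0,1],[[0,0,0],0,1],[[0,0,0],0,1]]'
```

```text
clock: 28.0
position: [601.5, -166.3, 43.8]
tool_rot: [0.993, 0.122, 0.0, 0.0]
force: [0.3, -0.2, -1.7]
gripper_width: 0.401
grasp_force: 50.1
clock: 28.5
position: [601.0, -166.0, 42.3]
tool_rot: [0.993, 0.122, 0.0, 0.0]
force: [0.4, 1.1, -2.7]
gripper_width: 0.402
grasp_force: 50.1
```

```bash
python3 -m inch '[[[0,0,0.5],0,1],[[0,0,0],0,1],[[0,0,0.5],0,1],[[0,0,0],0,1],[[0,0,0],0,1]]'; python3 -m inch '[[[0,0,0.5],0,1],[[0,0,0],0,1],[[0,0,0.3],0,1],[[0,0,0],0,1],[[0,0,0],0,1]]'
```

```text
clock: 29.0
position: [601.0, -166.0, 41.2]
tool_rot: [0.993, 0.122, -0.0, -0.0]
force: [-0.1, -1.0, -1.1]
gripper_width: 0.401
grasp_force: 50.1
clock: 29.5
position: [601.0, -166.0, 40.5]
tool_rot: [0.993, 0.122, -0.0, -0.0]
force: [-0.4, 0.4, -2.1]
gripper_width: 0.4
grasp_force: 50.1
```

```bash
python3 -m inch '[[[0,0,0.5],0,1],[[0,0,0],0,1],[[0,0,0],0,1]]'; python3 -m inch '[[[0,0,0.4],0,1],[[0,0,0],0,1],[[0,0,0],0,1]]'
```

```text
clock: 29.8
position: [601.1, -166.0, 40.0]
tool_rot: [0.993, 0.122, 0.0, 0.0]
force: [-0.0, -0.2, -3.3]
gripper_width: 0.406
grasp_force: 50.1
clock: 30.1
position: [601.1, -166.0, 40.0]
tool_rot: [0.993, 0.122, 0.0, 0.0]
force: [-2.4, 0.2, 1.4]
gripper_width: 0.399
grasp_force: 50.2
```

```bash
python3 -m inch '[[[0,0,0],0,0.1],[[0,0,0],0,-0.1],[[0,0,0],0,-0.5],[[0,0,0],0,-1],[[0,0,0],0,-1],[[0,0,-15],0,-1],[[0,0,-30],0,-1],[[0,0,-45],0,-1],[[0,0,-45],0,-1],[[0,0,-45],0,-1],[[-20,0,-20],0,-1],[[-40,0,0],0,-1]]'; python3 -m inch '[[[-50,0,0],0,-1],[[-50,0,0],0,-1],[[-40,0,0],0,-1],[[-20,0,0],0,-1],[[0,0,0],0,-1],[[0,0,0],0,-1]]'; python3 - <<'E'
from h import *
t=snapshot('top')['pixels'][150:260,170:460];w=snapshot('wrist')['pixels']
cv2.imwrite('pics/end.png',np.vstack([cv2.resize(t,(640,243),interpolation=cv2.INTER_CUBIC),w[:340]]))
E
```

```text
clock: 31.3
position: [546.7, -181.7, 246.7]
tool_rot: [0.992, 0.123, 0.006, 0.004]
force: [0.1, -0.6, 0.5]
gripper_width: 1.004
grasp_force: 0.0
clock: 31.9
position: [388.0, -219.5, 240.8]
tool_rot: [0.993, 0.121, 0.001, 0.001]
force: [-0.6, -0.4, -0.2]
gripper_width: 1.002
grasp_force: 0.0
```

View pics/end.png

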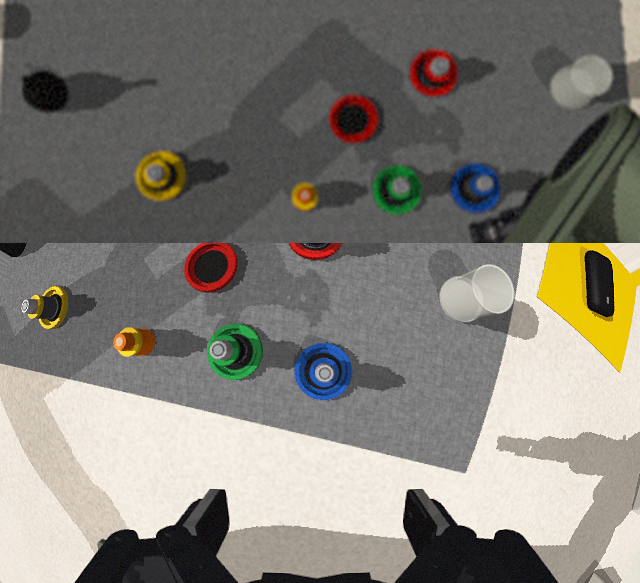

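All four stand upright in their own bases: red (433,72), yellow (160,175), green (397,189) and blue (475,187). The cover and blower have not moved.

```bash
python3 -c "
from cell import ctrl
print(ctrl.sign_off())"
```

```text
the job is handed in; nothing more can be done
None
```

All four objectives are upright in the bases of their own colours (red in the farther red base), blue was moved out before green went in, and the job was handed in at about 32 s of the 102 s limit.

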